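# Key the sample carousel to its shaft

### The job

Take the tapered steel key out of its grey holder block and put it, thin end down and tapered face outward, into the keyway between the shaft and the hub of the sample carousel. Press or tap it down on its head until it is wedged tight, to a firm push of about 15 N, but never force it: the thin hub cracks if it is driven with more than about 20 N. Let go of the key and leave the things lying around where they are.

Things in the scene. Friction and masses are not known exactly. Their poses are not given: they have to be found in the camera images.
- key: Bare steel gib-head key, 82 mm long, 0.12 kg: nose, tapered shank, square head. Origin: middle of the underside of the thin end; z runs up to the head. Nose: z 0 to 5 mm, 4 mm (x) by 8 mm (y). At the start it hangs upright in the holder's slot, its head resting on the holder's top, so the whole 22 mm high head stands free to grip across its 18 mm width (y).
- key_shank (a point): Lower end of the key's shank, 5 mm above the key's origin. The shank runs from here to z=60 mm, 12 mm wide (y). Its -x face is flat, parallel to z, at x=-3 mm; its +x face is tapered, at x=+3 mm here and 0.12 mm farther out a mm upward (9.6 mm at z=60).
- key_head (a point): Centre of the flat top of the key's head, 4 mm in x and 82 mm in z from the key's origin; axes as the key's. The head is a block 22 mm (x from -7 to +15) by 18 mm (y) by 22 mm high (z from 60 to 82).
- key_lip (a point): Middle of the end face of the head that overhangs on the tapered side (+x), 15 mm in x and 71 mm in z from the key's origin.
- holder: Grey plastic block, 64 x 56 mm, 70 mm high, fixed, with one upright slot in which the key hangs. The slot is in the middle. Origin: centre of its underside, z up.
- carousel: Fixed sample carousel: round aluminium disc, 132 mm diameter, with vials in its rim (tops at z=44 mm), on a grey foot, with a square steel hub in the middle and a keyway, an upright slot, in the hub. Origin: on the shaft's axis, on the worktop, z up; +x points from the shaft to the keyway. A shaft stub, 15 mm diameter, stands 3 mm above the hub.
- hub_top (a point): On the shaft's axis at the top of the hub, z=90 mm; axes as the carousel's. The hub spans x from -24 to +32, y from -24 to +24 mm. The key is inserted with its axes along these: flat face on the shaft's flat, tapered face and head's overhang outward (+x).
- keyway_mouth (a point): Middle of the top edge of the shaft's flat (x=+9, y=0, z=90 mm from the carousel's origin). The slot runs from here outward (+x) to the hub's sprung lining, 7.8 to 11.4 mm at the top: it differs each time and cannot be measured well. It is 15.4 mm wide (y) and its mouth is bevelled 2 to 3 mm. It narrows downward by the key's taper.
- keyway_floor (a point): Bottom of the shaft's flat, 62 mm below the hub's top. The key first bears with its shank's lower end 15 to 45 mm below the hub's top; then the lining gives and each further mm takes 4 to 8 N more push on the head. Friction is about 0.35: the key stays where pushed. 15 N of push wedges it well; under 10 N may leave it loose; over 20 N is unsafe.
- brass_union: Bystander: hexagonal brass tube coupling, 22 x 39 x 19 mm, lying on the worktop. Origin: centre of its underside.
- screwdriver: Bystander: screwdriver with a yellow handle, 26 x 171 x 26 mm, lying on the worktop. Origin: centre of its underside.
- septa_carton: Bystander: small white carton, 42 x 74 x 48 mm, standing on the worktop. Origin: centre of its underside.
Things that resemble listed ones, but are neither listed nor needed, are in the scene too. Of the things like the holder, leave any that is purple; of the rest the smaller one is meant.

How it is judged:
By the outcome, as a careful person would: the job done as asked, in the order asked, and still so for the second after the job is handed in, with the robot touching nothing.
It also fails if it takes over 58 s, if anything falls off the work surface, if the arm or the gripper's body presses on something with over 40 N, if the wrist force passes 120 N, or if a joint passes its speed limit or range.

### The arm

A 6-joint arm with a two-finger parallel gripper is mounted at the origin on a cart in front of the work surface, level with it; the furniture and walls round the work are solid. World frame = base frame: x ahead of the robot, y to its left, z up, the work surface at z = 0. Lengths are in mm, angles in degrees, forces in N, time in s.
With the tool pointing down it reaches from about 300 to 850 mm from the base axis. Payload 4.2 kg.
Tool frame: the origin (TCP) lies midway between the tips of the shut fingers; the grasp point (between the pads) lies 19 mm behind it; x points along the fingers, y is the direction in which the jaws open and shut, and the axes are right-handed (so a half turn about x gives the same grasp; the last joint's range is limited). The gripper opens to 91 mm and grips with 3 to 60 N. Pads are 32 mm wide; open, the fingers measure 118 mm over their backs; the gripper's body (76 mm by 178 mm) begins 60 mm behind the grasp point.
Start: joints at [65.317, 18.312, 89.639, -0, 72.044, -1.146], TCP at [229.626, 527.176, 213.976] pointing down, gripper open.
Joint ranges: [-177.97, 177.97], [-48.28, 115.42], [12.27, 149.76], [-77.06, 257.06], [2.81, 150.46], [-146.56, 146.56]. Speed limits (degrees/s): [147.25, 147.25, 180, 180, 180, 180].

### API

Orientations are given as [roll, pitch, yaw] about the fixed x, y, z axes, in that order (R = Rz(yaw) Ry(pitch) Rx(roll)).
In Python, from workcell import env gives the robot as it stands.
- The arm moves only by the shell command python3 -m handwheel 'ROWS' [FORCE]. ROWS is text: rows parted by semicolons, each of 7 numbers parted by spaces: the turn, a rotation vector about the tool's x, y, z in degrees, then the shift along the tool's x, y, z in m, then the finger opening in m, from 0 to 0.0912. In form: rx ry rz x y z grip; .... A call has 1 to 12 rows; each row is the pose to reach, as a shift and turn from the pose commanded when the call began, along the tool's axes at that moment; what a row does not reach only later rows make up. A row lasts 1/12 s, in which the tool goes at most 41.7 mm and 7.16 degrees, less where a joint would pass 70% of its speed; a pose out of reach is approached as far as the arm can. A call with a gripper value outside its range is refused whole. The fingers move at their own pace and stop on an object; FORCE is the grip in N (left out, the last holds). Time passes only in rows, so rows that repeat a pose let the fingers close. It gives the time, the measured TCP pose, the force and the opening at its end, in the units of the state.
- env.state(): the state, without advancing time (a new reading comes with each control period).
- env.grab_frame(name): name is "scene" or "side" or "wrist"; returns the picture (420x560x3 uint8, red, green, blue); there is no depth.
- env.get_calibration(name): a dict with "mtx" (3x3 intrinsics, pixels), "T" (4x4, takes a point from camera to world coordinates); the wrist camera has in their place "hand_eye" (4x4, takes a point from camera to tool coordinates, whose origin is the TCP and whose axes are the tool frame's). Camera axes: x right, y up, looking along -z (the intrinsics and any distortion apply to the point x, -y, -z); pixel columns grow to the right and rows downward; lengths in mm; the calibration is good to about 2 mm. The wrist camera is an equidistant fisheye: a pixel r from the principal point sees the ray r / f radians off the axis. A picture is of the moment at which its call begins: read the wrist's pose just before it. get_calibration takes no time and is no camera call.
- env.job_done(): hands the job in, once; it reports no verdict.
The state is a dict: "time_s": time; "qpos": joint angles; "qvel": joint speeds; "effort": joint torques, N m; "ee_pos": TCP position; "ee_rot": TCP orientation; "force": force on the tool from outside, world axes, zero at the start; "torque": the same for the moment, N m; "gripper_width": finger opening in mm.
Only numpy, scipy, OpenCV 4.12 (cv2) and the standard library are available. Lean on these libraries where they do the work, as an engineer would, in place of code of your own. Each camera call takes 0.05 s, during which the arm holds its last target. There are 200 camera calls.

## Working session

There is one attempt and no reset: what is moved stays moved. The work goes in short steps, Python scripts to look and compute and a shell command to move; the robot and the scene stay as the last step left them, time stands still between calls to the robot, and variables do not carry over. Pictures are saved under pics/ and viewed, on a budget of 10 in all, crops included, one or two more only if the job needs it, and the job is handed in when it is done.

```bash
ls; mkdir -p pics; python3 - <<'E'
from workcell import env
import cv2,numpy as np
a=env.grab_frame("scene");b=env.grab_frame("side")
cv2.imwrite("pics/scene0.png",a[:,:,::-1]);cv2.imwrite("pics/side0.png",b[:,:,::-1])
for n in("scene","side","wrist"):
    print(n,{k:np.round(v,3).tolist() if not isinstance(v,str) else v for k,v in env.get_calibration(n).items()})
print(env.state())
E
```

```text
pics
scene {'mtx': [[497.966, 0.0, 284.771], [0.0, 497.966, 209.743], [0.0, 0.0, 1.0]], 'T': [[0.752, 0.392, -0.53, -83.57], [-0.659, 0.461, -0.594, -897.213], [0.012, 0.796, 0.605, 653.613], [0.0, 0.0, 0.0, 1.0]]}
side {'mtx': [[427.832, 0.0, 282.689], [0.0, 427.832, 205.217], [0.0, 0.0, 1.0]], 'T': [[-0.947, 0.181, -0.266, 170.789], [-0.321, -0.486, 0.813, 334.598], [0.018, 0.855, 0.518, 526.587], [0.0, 0.0, 0.0, 1.0]]}
wrist {'mtx': [[325.192, 0.0, 281.638], [0.0, 325.192, 204.243], [0.0, 0.0, 1.0]], 'hand_eye': [[-0.0, 0.248, -0.969, -171.192], [1.0, 0.0, -0.0, -0.73], [0.0, -0.969, -0.248, -69.386], [0.0, 0.0, 0.0, 1.0]]}
{'time_s': 0.1, 'qpos': array([ 6.53178629e+01,  1.83463549e+01,  8.96991800e+01, -1.38013389e-03,
        7.20409194e+01, -1.14673989e+00]), 'qvel': array([ 0.03800435, -0.0502757 , -0.17699792, -0.01153644, -0.03199475,
       -0.01555098]), 'effort': array([ 7.52868600e-04, -4.13332558e+01, -2.32507360e+01,  7.27550103e-02,
        4.22957540e-02, -7.57035787e-05]), 'ee_pos': array([229.43888802, 526.76681664, 213.22220052]), 'ee_rot': array([ -90.27714329,   89.91353569, -113.81211397]), 'force': array([-0.35699956, -0.30498728,  0.20082818]), 'torque': array([ 0.04244932, -0.00265025, -0.00233138]), 'gripper_width': 91.13325841993895}
```

View pics/scene0.png

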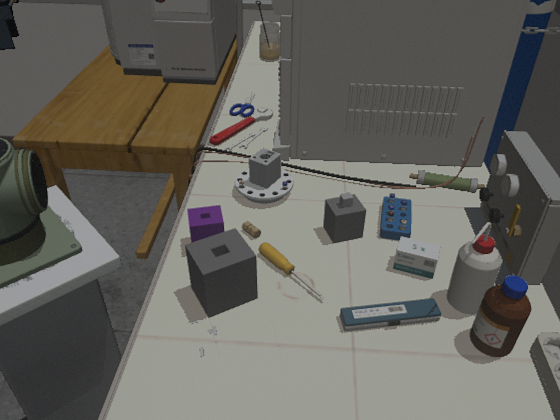

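View pics/side0.png

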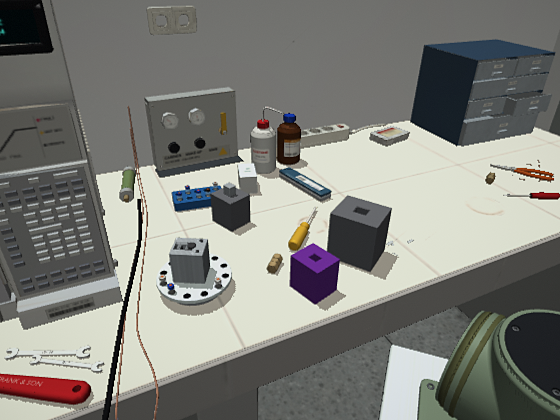

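The scene view shows the right holder (mid-grey, smaller) with the key head at about (347,200), and the carousel hub at about (264,170). In the side view the holder is at (230,205) and the hub at (190,258). The purple block and the large dark block are decoys. I'll enlarge crops of these.

```bash
cat > h.py <<'E'
import numpy as np,cv2
from scipy.spatial.transform import Rotation as R
from workcell import env
def ray(n,u,v,pose=None):
    c=env.get_calibration(n);K=np.array(c["mtx"])
    x=(u-K[0,2])/K[0,0];y=(v-K[1,2])/K[1,1]
    if n=="wrist":
        r=np.hypot(x,y);s=np.sin(r)/r if r>1e-9 else 1
        d=np.array([x*s,-y*s,-np.cos(r)])
        T=np.eye(4);T[:3,:3]=R.from_euler('xyz',pose[1],degrees=True).as_matrix();T[:3,3]=pose[0]
        T=T@np.array(c["hand_eye"])
    else: d=np.array([x,-y,-1.]);T=np.array(c["T"])
    d=T[:3,:3]@d
    return T[:3,3],d/np.linalg.norm(d)
def onz(n,u,v,z,pose=None):
    o,d=ray(n,u,v,pose);return o+d*(z-o[2])/d[2]
def tri(r1,r2):
    (o1,d1),(o2,d2)=r1,r2
    s=np.linalg.lstsq(np.c_[d1,-d2],o2-o1,rcond=None)[0]
    p,q=o1+s[0]*d1,o2+s[1]*d2
    return (p+q)/2,np.linalg.norm(p-q)
def proj(n,p,pose=None):
    c=env.get_calibration(n);K=np.array(c["mtx"])
    if n=="wrist":
        T=np.eye(4);T[:3,:3]=R.from_euler('xyz',pose[1],degrees=True).as_matrix();T[:3,3]=pose[0];T=T@np.array(c["hand_eye"])
    else:T=np.array(c["T"])
    q=T[:3,:3].T@(np.array(p,float)-T[:3,3]);x,y,z=q[0],-q[1],-q[2]
    if n=="wrist":
        th=np.arctan2(np.hypot(x,y),z);k=th/np.hypot(x,y);x,y=x*k,y*k
    else:x,y=x/z,y/z
    return np.array([K[0,0]*x+K[0,2],K[1,1]*y+K[1,2]])
E
python3 - <<'E'
import cv2,numpy as np
from h import *
s=cv2.imread("pics/scene0.png");d=cv2.imread("pics/side0.png")
def cr(im,x,y):  # 66x50 -> 400x300 approx, 6x
    return cv2.resize(im[y:y+50,x:x+66],None,fx=6,fy=6,interpolation=cv2.INTER_CUBIC)
out=np.vstack([np.hstack([cr(s,312,188),cr(s,232,145)]),np.hstack([cr(d,198,178),cr(d,158,232)])])
cv2.imwrite("pics/crops0.png",out)
print(tri(ray("scene",347,196),ray("side",231,184)),tri(ray("scene",267,153),ray("side",189,245)))
E
```

```text
(array([ 526.41421589, -392.64001588,   92.57378063]), np.float64(3.357688321091383)) (array([ 505.59515502, -172.13969422,   93.29748177]), np.float64(9.945362042841762))
```

View pics/crops0.png

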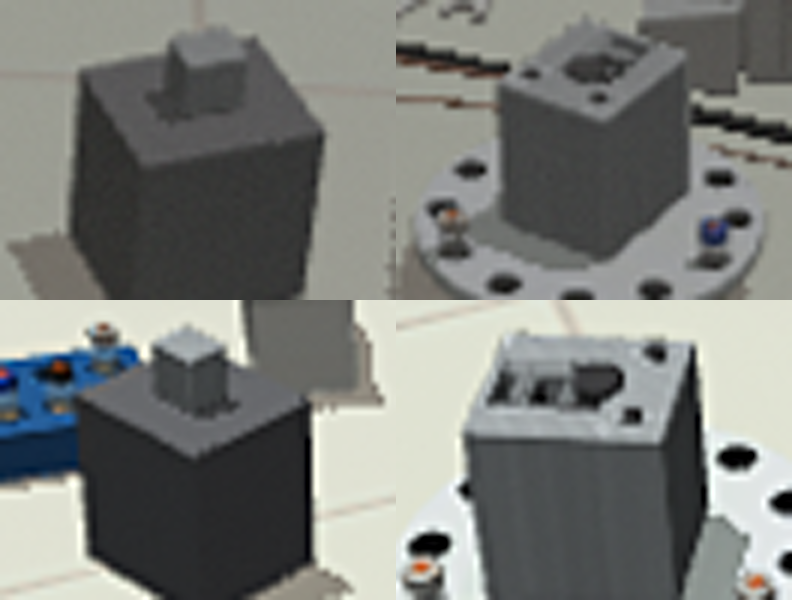

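The composite shows the holder top corners and the key head top in both views, and the hub top with shaft bore and keyway slot. In the side view the slot lies to the left of the shaft. I'll compute their positions.

```bash
python3 - <<'E'
from h import *
np.set_printoptions(precision=1,suppress=True)
def S(X,Y,ox,oy,bx=0,by=0):return (ox+(X-bx)/6-.4,oy+(Y-by)/6-.4)
def P(name,n,pts,z,*a):
    p=np.array([onz(n,*S(x,y,*a),z)[:2] for x,y in pts]);print(name,p.tolist(),'mean',p.mean(0))
    e=np.roll(p,-1,0)-p;print('  len',np.linalg.norm(e,axis=1),'ang',np.degrees(np.arctan2(e[:,1],e[:,0])))
P('holder sc','scene',[(80,70),(148,165),(323,130),(255,37)],70,312,188)
P('holder sd','side',[(78,397),(195,458),(310,402),(200,350)],70,198,178,0,300)
P('head sd','side',[(152,348),(193,368),(228,345),(190,325)],92,198,178,0,300)
P('head sc','scene',[(172,35),(183,67),(247,55),(235,28)],92,312,188)
P('hub sc','scene',[(500,82),(605,123),(690,60),(590,22)],90,232,145,396,0)
P('hub sd','side',[(467,435),(663,443),(693,345),(505,338)],90,158,232,396,300)
P('shaft-slot sd','side',[(600,382),(503,385)],90,158,232,396,300)
E
```

```text
holder sc [[511.63443055019457, -350.50856260759156], [491.74549750930987, -401.1277605705445], [548.4333600521754, -425.0288162432097], [570.25712436697, -375.36004793040433]] mean [ 530.5 -388. ]
  len [54.4 61.5 54.3 63.7] ang [-111.5  -22.9   66.3  157. ]
holder sd [[565.0011333834442, -372.8195882266123], [508.30465989007723, -348.9379105828985], [486.2578213363222, -398.5651576369294], [539.027945831461, -420.0033724805077]] mean [ 524.6 -385.1]
  len [61.5 54.3 57.  53.9] ang [ 157.2 -114.   -22.1   61.2]
head sd [[537.6304064124722, -379.0412500600524], [518.1064390978023, -370.92477775194624], [513.6147507338494, -390.4693286069427], [532.4054400659717, -399.3624324696893]] mean [ 525.4 -384.9]
  len [21.1 20.1 20.8 21. ] ang [ 157.4 -102.9  -25.3   75.6]
head sc [[525.7759545277902, -376.76189038498467], [515.5940265241562, -391.35003277184563], [536.1840204995341, -400.17020054644536], [544.3832355584985, -387.3501049520227]] mean [ 530.5 -388.9]
  len [17.8 22.4 15.2 21.4] ang [-124.9  -23.2   57.4  150.4]
hub sc [[472.354660892535, -155.90864113421685], [483.63611483257534, -201.59065675879026], [534.7371157503694, -188.38393790678776], [524.160903353641, -143.78488506911208]] mean [ 503.7 -172.4]
  len [47.1 52.8 45.8 53.2] ang [ -76.1   14.5  103.3 -166.8]
hub sd [[519.4968061799149, -138.53044868714227], [467.64029764776285, -153.73396879657724], [481.13572128573435, -197.50510666360725], [533.506219572226, -181.90593471146627]] mean [ 500.4 -167.9]
  len [54.  45.8 54.6 45.6] ang [-163.7  -72.9   16.6  107.9]
shaft-slot sd [[497.41747363543334, -172.50166691342633], [522.2208326590137, -161.8864490762918]] mean [ 509.8 -167.2]
  len [27. 27.] ang [  23.2 -156.8]
```

```bash
cat >> h.py <<'E'
def mv(p,a):
    "shift and turn (tool axes) to TCP p, tool down, jaw direction a deg"
    s=env.state();M=R.from_euler('xyz',s["ee_rot"],degrees=True).as_matrix()
    a=np.radians(a);c,n=np.cos(a),np.sin(a)
    G=np.array([[0,c,n],[0,n,-c],[-1,0,0]])
    rv=R.from_matrix(M.T@G).as_rotvec(degrees=True)
    sh=M.T@(np.array(p)-s["ee_pos"])/1000
    print("TURN",np.round(rv,2),"SHIFT m",np.round(sh,4),"q",np.round(s["qpos"],1),"jaw",np.round(np.degrees(np.arctan2(M[1,1],M[0,1])),2))
E
python3 - <<'E'
from h import *
for a in(67,-113):mv([528,-387,170],a)
E
```

```text
TURN [-0.53 -0.    0.09] SHIFT m [ 0.0443 -0.7185  0.6386] q [65.3 18.3 89.7 -0.  72.  -1.1] jaw 66.47
TURN [1.7946e+02 1.4000e-01 0.0000e+00] SHIFT m [ 0.0443 -0.7185  0.6386] q [65.3 18.3 89.7 -0.  72.  -1.1] jaw 66.47
```

```bash
python3 -m handwheel '0 0 0 0.02 -0.36 0.32 0.091; 0 0 0 0.02 -0.36 0.32 0.091; 0 0 0 0.02 -0.36 0.32 0.091; 0 0 0 0.02 -0.36 0.32 0.091; 0 0 0 0.02 -0.36 0.32 0.091; 0 0 0 0.02 -0.36 0.32 0.091; 0 0 0 0.02 -0.36 0.32 0.091; 0 0 0 0.02 -0.36 0.32 0.091; 0 0 0 0.02 -0.36 0.32 0.091; 0 0 0 0.02 -0.36 0.32 0.091; 0 0 0 0.02 -0.36 0.32 0.091; 0 0 0 0.02 -0.36 0.32 0.091'; python3 -c "
from h import *
mv([528,-387,170],67)"
```

```text
time_s: 1.1
ee_pos: [379.4, 66.0, 193.7]
ee_rot: [-61.6, 89.9, -85.3]
force: [1.1, 1.1, -0.1]
gripper_width: 91.1
TURN [-0.66  0.03  0.06] SHIFT m [ 0.0243 -0.3553  0.3179] q [ 8.200e+00  1.900e+00  1.136e+02 -1.000e-01  6.450e+01 -5.810e+01] jaw 66.34
```

```bash
python3 -m handwheel '-0.5 0 0 0.024 -0.355 0.318 0.091; -0.5 0 0 0.024 -0.355 0.318 0.091; -0.5 0 0 0.024 -0.355 0.318 0.091; -0.5 0 0 0.024 -0.355 0.318 0.091; -0.5 0 0 0.024 -0.355 0.318 0.091; -0.5 0 0 0.024 -0.355 0.318 0.091; -0.5 0 0 0.024 -0.355 0.318 0.091; -0.5 0 0 0.024 -0.355 0.318 0.091; -0.5 0 0 0.024 -0.355 0.318 0.091; -0.5 0 0 0.024 -0.355 0.318 0.091; -0.5 0 0 0.024 -0.355 0.318 0.091; -0.5 0 0 0.024 -0.355 0.318 0.091'; python3 - <<'E'
from h import *
s=env.state();print(s["ee_pos"],s["ee_rot"])
np.save("p1.npy",[s["ee_pos"],s["ee_rot"]])
a=env.grab_frame("wrist");cv2.imwrite("w1.png",a[:,:,::-1])
print(proj("wrist",[528,-387,92],np.load("p1.npy")))
x,y=proj("wrist",[528,-387,92],np.load("p1.npy")).astype(int)
cv2.imwrite("pics/w1.png",cv2.resize(a[max(0,y-75):y+75,max(0,x-100):x+100,::-1],None,fx=4,fy=4,interpolation=cv2.INTER_CUBIC));print(x-100,y-75)
E
```

```text
time_s: 2.1
ee_pos: [529.6, -387.8, 168.5]
ee_rot: [-66.0, 89.9, -89.2]
force: [1.6, -0.1, -0.1]
gripper_width: 91.1
[ 529.63883519 -387.83881123  168.45268815] [-66.03687707  89.9109443  -89.21051441]
[282.74759961 209.36363154]
182 134
```

View pics/w1.png

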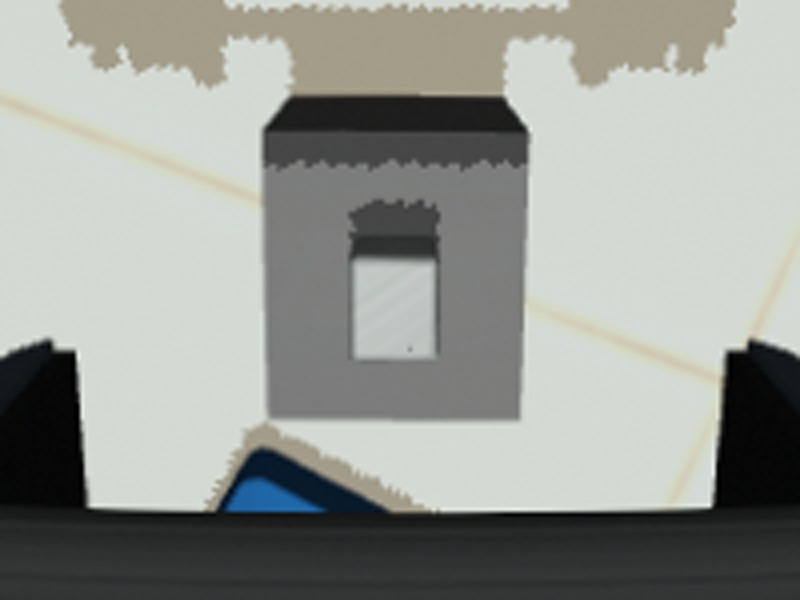

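The wrist view shows the holder square to the jaws, with the key head top at crop x 352–437, y 258–358. That puts its centre near full-frame pixel (280.5,211).

```bash
python3 - <<'E'
from h import *
np.set_printoptions(precision=1,suppress=True)
P=np.load("p1.npy")
c=[onz("wrist",182+x/4-.4,134+y/4-.4,92,P)[:2] for x,y in[(352,258),(437,258),(437,358),(352,358)]]
c=np.array(c);e=np.roll(c,-1,0)-c;print(c.mean(0),np.linalg.norm(e,axis=1),np.degrees(np.arctan2(e[:,1],e[:,0])))
m=c.mean(0)
h=np.array([onz("wrist",182+x/4-.4,134+y/4-.4,70,P)[:2] for x,y in[(264,130),(527,130),(520,418),(268,418)]]);print(h.mean(0),np.linalg.norm(np.roll(h,-1,0)-h,axis=1))
mv([m[0],m[1],90],66.8);mv([m[0],m[1],74],66.8)
E
```

```text
[ 528.2 -389.3] [16.6 20.5 17.  20.5] [  66.8  -22.8 -113.2  156.3]
[ 527.6 -389.1] [55.1 63.9 55.8 64. ]
TURN [-0.   0.1  0.1] SHIFT m [ 0.1 -0.  -0. ] q [ -37.2   27.4   82.    -0.1   70.5 -104. ] jaw 66.77
TURN [-0.   0.1  0.1] SHIFT m [ 0.1 -0.  -0. ] q [ -37.2   27.4   82.    -0.1   70.5 -104. ] jaw 66.77
```

```bash
python3 -m handwheel '0 0 0 0.035 -0.002 -0.0005 0.06; 0 0 0 0.07 -0.002 -0.0005 0.05; 0 0 0 0.09 -0.002 -0.0005 0.04; 0 0 0 0.094 -0.002 -0.0005 0.04; 0 0 0 0.094 -0.002 -0.0005 0.03; 0 0 0 0.094 -0.002 -0.0005 0.02; 0 0 0 0.094 -0.002 -0.0005 0.01; 0 0 0 0.094 -0.002 -0.0005 0.01; 0 0 0 0.094 -0.002 -0.0005 0.01; 0 0 0 0.094 -0.002 -0.0005 0.01; 0 0 0 0.094 -0.002 -0.0005 0.01;0 0 0 0.094 -0.002 -0.0005 0.01' 40
```

```text
time_s: 3.15
ee_pos: [527.5, -386.4, 76.8]
ee_rot: [-64.3, 89.8, -87.3]
force: [-2.3, -4.3, 1.8]
gripper_width: 17.4
```

```bash
python3 -c "
from h import *
s=env.state();print(s['ee_pos'],s['force'],s['gripper_width']);mv([527.5,-386.4,170],66.8)"; python3 -m handwheel '0 0 0 -0.005 0 0 0.01; 0 0 0 -0.015 0 0 0.01; 0 0 0 -0.03 0 0 0.01; 0 0 0 -0.05 0 0 0.01; 0 0 0 -0.075 0 0 0.01; 0 0 0 -0.1 0 0 0.01; 0 0 0 -0.12 0 0 0.01; 0 0 0 -0.12 0 0 0.01; 0 0 0 -0.12 0 0 0.01';python3 - <<'E'
from h import *
s=env.state();print(s["ee_pos"],s["force"],s["gripper_width"],s['qpos'])
mv([527,-387,200],66.8)
b=env.grab_frame("side");cv2.imwrite("side2.png",b[:,:,::-1])
b2=env.grab_frame("scene");cv2.imwrite("scene2.png",b2[:,:,::-1])
print(s['time_s'])
o=[]
for n,i in(("side",b),("scene",b2)):
    x,y=proj(n,s["ee_pos"]-[0,0,25]).astype(int);print(n,x,y)
    o.append(cv2.resize(i[y-45:y+45,x-30:x+30,::-1],None,fx=6,fy=6,interpolation=cv2.INTER_CUBIC))
cv2.imwrite("pics/lift.png",np.hstack(o))
E
```

```text
[ 527.5363829  -386.39722944   76.82566326] [-2.33662626 -4.3344018   1.80934462] 17.446345431840673
TURN [0.21 0.09 0.18] SHIFT m [-0.0932 -0.0003  0.0001] q [ -37.1   31.2   89.3   -0.2   59.3 -104.1] jaw 67.01
time_s: 3.9
ee_pos: [528.1, -384.6, 196.6]
ee_rot: [11.9, 89.9, -11.2]
force: [-0.6, -0.1, -2.0]
gripper_width: 17.7
[ 528.12637042 -384.60384242  196.55305205] [-0.62921082 -0.11872519 -1.95867736] 17.690457477151508 [-3.70949992e+01  2.59682478e+01  8.01730393e+01  4.60790169e-02
  7.37676841e+01 -1.04068166e+02]
TURN [ 0.16  0.1  -0.02] SHIFT m [-0.0034 -0.0026 -0.0001] q [ -37.1   26.    80.2    0.    73.8 -104.1] jaw 66.96
3.9
side 226 150
scene 347 159
```

View pics/lift.png

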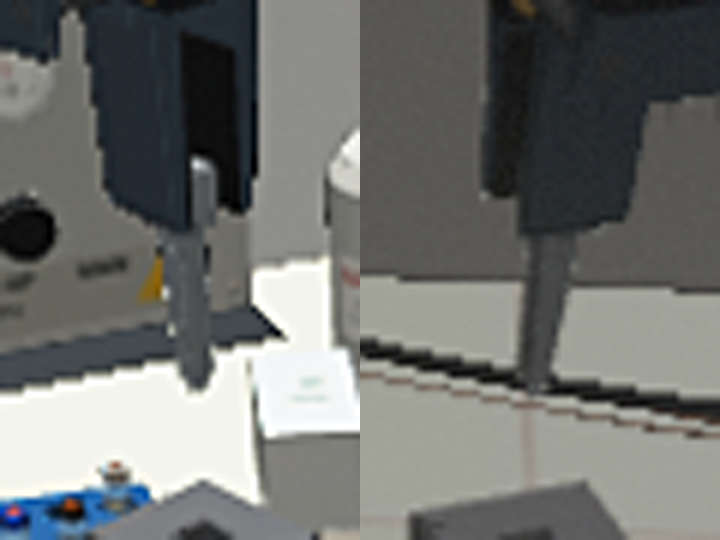

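The lift view shows the shank flat on one edge and slanted towards the right in the scene view (left in the side view). So key +x lies along tool +z, and no half turn is needed. The nose tip is at crop (195,385) in the side view and (175,388) in the scene view.

```bash
python3 - <<'E'
from h import *
np.set_printoptions(precision=1,suppress=True)
s=env.state();p=s["ee_pos"];M=R.from_euler('xyz',s["ee_rot"],degrees=True).as_matrix()
n,e=tri(ray("side",196+194/6-.4,105+386/6-.4),ray("scene",317+175/6-.4,114+388/6-.4))
print(n,e,"tool",M.T@(n-p))
mv([510.5-2*.964,-167.5-2*.267,185],105.5)
E
```

```text
[ 527.2 -385.1  130.6] 1.030169013629913 tool [63.5 -1.1  0.9]
TURN [-38.5  -0.1  -0.1] SHIFT m [ 0.   0.2 -0.1] q [ -37.1   26.1   80.3    0.    73.8 -104.1] jaw 66.96
```

```bash
python3 -m handwheel '-6.4 0 0 0.002 0.032 -0.017 0.01; -12.8 0 0 0.004 0.064 -0.034 0.01; -19.2 0 0 0.006 0.096 -0.051 0.01; -25.6 0 0 0.008 0.128 -0.068 0.01; -32 0 0 0.01 0.16 -0.085 0.01; -38.5 0 0 0.0116 0.1917 -0.1027 0.01; -38.5 0 0 0.0116 0.1917 -0.1027 0.01; -38.5 0 0 0.0116 0.1917 -0.1027 0.01; -38.5 0 0 0.0116 0.1917 -0.1027 0.01; -38.5 0 0 0.0116 0.1917 -0.1027 0.01'; python3 - <<'E'
from h import *
s=env.state();print(s["ee_pos"],s["ee_rot"],s["force"])
np.save("p3.npy",[s["ee_pos"],s["ee_rot"]])
P=np.load("p3.npy")
a=env.grab_frame("wrist")
x,y=proj("wrist",[508,-168,90],P).astype(int)
x0,y0=x-100,min(y-75,270);print(x0,y0,proj("wrist",P[0]-[0,0,64],P))
cv2.imwrite("pics/w3.png",cv2.resize(a[y0:y0+150,x0:x0+200,::-1],None,fx=4,fy=4,interpolation=cv2.INTER_CUBIC))
cv2.imwrite("w3full.png",a[:,:,::-1])
E
```

```text
time_s: 4.83
ee_pos: [508.2, -169.0, 183.6]
ee_rot: [157.0, 89.9, 172.4]
force: [-0.2, -0.5, -1.1]
gripper_width: 17.7
[ 508.23755373 -169.0147816   183.61379134] [156.99025175  89.94237732 172.36634643] [-0.21242728 -0.46536428 -1.08831509]
183 131 [282.418514   216.72421715]
```

View pics/w3.png

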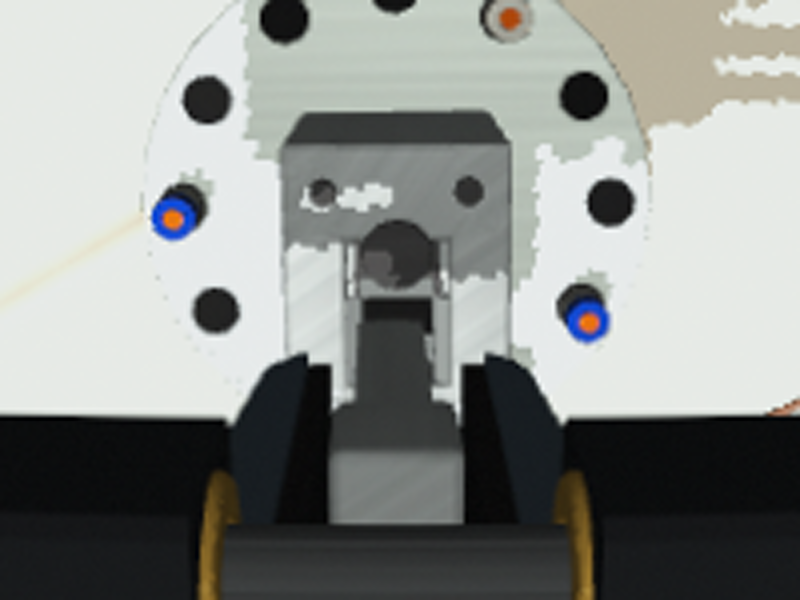

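The wrist view shows the hub top edge at crop y 143 (x 284–510), the shaft at (398,252), a dark slot opening at x 362–432, y 298–330, and the key shank over it. A brightened, larger crop will locate the nose.

```bash
python3 - <<'E'
from h import *
np.set_printoptions(precision=1,suppress=True)
P=np.load("p3.npy");a=cv2.imread("w3full.png")
c=a[180:245,247:317].astype(float)/255
c=(c**0.5*255).astype(np.uint8)
cv2.imwrite("pics/w3e.png",cv2.resize(c,None,fx=9,fy=9,interpolation=cv2.INTER_CUBIC))
# hub frame from image: corners
f=lambda x,y,z:onz("wrist",183+x/4-.4,131+y/4-.4,z,P)[:2]
A,B=f(284,143,90),f(510,143,90);S=f(398,252,93)
print(A,B,np.linalg.norm(A-B),np.degrees(np.arctan2(*(A-B)[::-1])),"shaft",S)
m=(A+B)/2
for yw in(14.5,15.5,16.5):
  print(m+24*np.array([np.cos(np.radians(yw)),np.sin(np.radians(yw))]))
E
```

```text
[ 481.4 -200.9] [ 469.1 -156.1] 46.44038188623512 -74.64793351147996 shaft [ 496.7 -172.4]
[ 498.5 -172.5]
[ 498.4 -172.1]
[ 498.3 -171.7]
```

View pics/w3e.png

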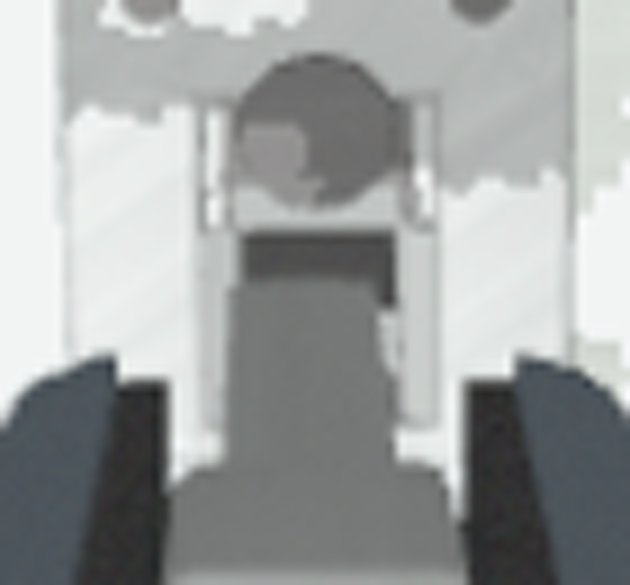

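The enhanced crop shows the slot at X 243–393 (bevel 200–437), with its shaft-side edge at Y≈232. The shank's lower end is at X 230–379, Y≈286. So the key sits about 1 mm to the left of the slot's centre.

```bash
python3 - <<'E'
from h import *
np.set_printoptions(precision=1,suppress=True)
P=np.load("p3.npy")
yw=np.radians(15.35);ex=np.array([np.cos(yw),np.sin(yw)]);ey=np.array([-ex[1],ex[0]]);o=np.array([498.4,-172.1])
g=lambda X,Y,z:(lambda d:np.array([d@ex,d@ey]))(onz("wrist",247+X/9-.45,180+Y/9-.45,z,P)[:2]-o)
print("shaft disc L,R,T,B",g(237,130,93),g(408,130,93),g(318,52,93),g(318,207,93))
print("bevel outer",g(200,210,90),g(437,210,90),g(318,430,90))
print("slot edge by flat, z87.5, 90",g(243,232,87.5),g(393,232,87.5),g(318,232,90),"bevel start",g(318,190,90))
for z in(120,122,124):print("shank end",z,g(230,286,z),g(379,286,z))
print("TCP",(P[0][:2]-o)@ex,(P[0][:2]-o)@ey)
E
```

```text
shaft disc L,R,T,B [-1.4 -7.4] [-1.3  8.3] [-8.6  0. ] [5.9 0. ]
bevel outer [  7. -11.] [ 7.  11.1] [28.6  0. ]
slot edge by flat, z87.5, 90 [ 9.7 -7.1] [9.7 7.1] [9.1 0. ] bevel start [5. 0.]
shank end 120 [ 6.  -7.4] [6. 5.]
shank end 122 [ 5.4 -7.3] [5.4 5. ]
shank end 124 [ 4.9 -7.2] [4.9 5. ]
TCP 10.303319114585834 0.3710137841129768
```

```bash
python3 -c "
from h import *
mv([510,-168,160],105.35)"; python3 -m handwheel '0 0 0 0 0.0012 0.0045 0.01; 0 0 0 0.01 0.0012 0.0045 0.01; 0 0 0 0.02 0.0012 0.0045 0.01; 0 0 0 0.024 0.0012 0.0045 0.01;0 0 0 0.024 0.0012 0.0045 0.01; 0 0 0 0.024 0.0012 0.0045 0.01'; python3 -m handwheel '0 0 0 0.0015 0 0 0.01; 0 0 0 0.003 0 0 0.01; 0 0 0 0.0045 0 0 0.01; 0 0 0 0.006 0 0 0.01; 0 0 0 0.0075 0 0 0.01; 0 0 0 0.008 0 0 0.01;0 0 0 0.008 0 0 0.01'
python3 - <<'E'
from h import *
s=env.state();np.save("p4.npy",[s["ee_pos"],s["ee_rot"]]);print(s["force"])
a=env.grab_frame("wrist")
c=a[180:255,247:317,::-1].astype(float)/255
cv2.imwrite("pics/w4e.png",cv2.resize((c**0.5*255).astype(np.uint8),None,fx=8,fy=8,interpolation=cv2.INTER_CUBIC))
E
```

```text
TURN [ 0.01 -0.04 -0.02] SHIFT m [0.0237 0.0007 0.002 ] q [ -19.6   16.    97.5   -0.    66.5 -125. ] jaw 105.36
time_s: 5.38
ee_pos: [511.9, -165.8, 159.6]
ee_rot: [143.7, 89.9, 159.2]
force: [0.8, 1.4, -0.9]
gripper_width: 17.7
time_s: 5.97
ee_pos: [512.2, -165.8, 152.2]
ee_rot: [128.1, 90.0, 143.6]
force: [-0.3, -0.7, -1.3]
gripper_width: 17.5
[-0.27982731 -0.6658866  -1.27406904]
```

View pics/w4e.png

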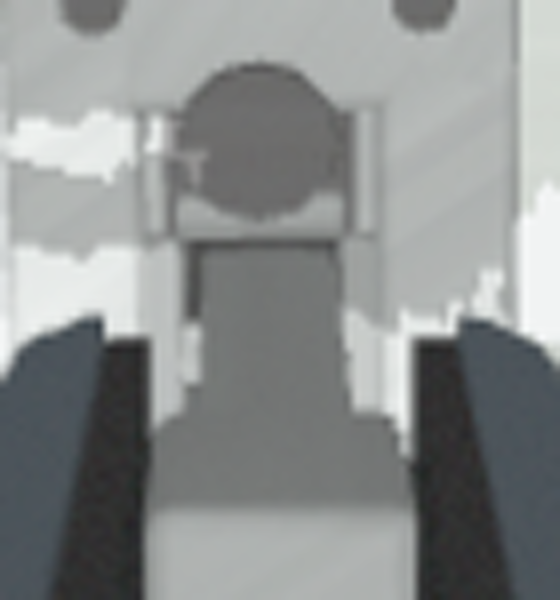

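The nose is inside the mouth with no contact force. The shank's end is at X 202–340 in a slot spanning 187–342, with a small gap at the flat, so I'll shift −0.7 mm in y and lower it.

```bash
python3 -m handwheel '0 0 0 0 -0.0007 0 0.01; 0 0 0 0.001 -0.0007 0 0.01; 0 0 0 0.002 -0.0007 0 0.01; 0 0 0 0.003 -0.0007 0 0.01; 0 0 0 0.004 -0.0007 0 0.01; 0 0 0 0.005 -0.0007 0 0.01; 0 0 0 0.006 -0.0007 0 0.01;0 0 0 0.006 -0.0007 0 0.01'; python3 -m handwheel '0 0 0 0.0015 0 0 0.01; 0 0 0 0.003 0 0 0.01; 0 0 0 0.0045 0 0 0.01; 0 0 0 0.006 0 0 0.01;0 0 0 0.006 0 0 0.01'
```

```text
time_s: 6.68
ee_pos: [512.3, -166.4, 146.0]
ee_rot: [136.7, 90.0, 152.2]
force: [0.6, -0.0, -1.2]
gripper_width: 18.0
time_s: 7.1
ee_pos: [512.3, -166.4, 139.9]
ee_rot: [136.9, 90.0, 152.3]
force: [-0.3, 0.2, -0.8]
gripper_width: 17.8
```

```bash
python3 -m handwheel '0 0 0 0 0 0 0.01; 0 0 0 0.001 0 0 0.01; 0 0 0 0.002 0 0 0.01; 0 0 0 0.003 0 0 0.01; 0 0 0 0.004 0 0 0.01;0 0 0 0.004 0 0 0.01' 8;  python3 -m handwheel '0 0 0 0.001 0 0 0.01; 0 0 0 0.002 0 0 0.01; 0 0 0 0.003 0 0 0.01; 0 0 0 0.003 0 0 0.01'; python3 -m handwheel '0 0 0 0.001 0 0 0.01; 0 0 0 0.002 0 0 0.01; 0 0 0 0.003 0 0 0.01; 0 0 0 0.003 0 0 0.01'
```

```text
time_s: 7.6
ee_pos: [512.3, -166.4, 136.1]
ee_rot: [131.5, 90.0, 146.9]
force: [0.2, -0.0, -1.0]
gripper_width: 18.1
time_s: 7.93
ee_pos: [512.3, -166.4, 133.1]
ee_rot: [135.7, 90.0, 151.2]
force: [0.2, 0.8, -1.3]
gripper_width: 17.6
time_s: 8.27
ee_pos: [512.3, -166.4, 130.1]
ee_rot: [136.0, 90.0, 151.5]
force: [-1.1, -0.2, -1.3]
gripper_width: 17.8
```

```bash
python3 -m handwheel '0 0 0 0.001 0 0 0.01; 0 0 0 0.002 0 0 0.01; 0 0 0 0.003 0 0 0.01; 0 0 0 0.003 0 0 0.01'; python3 -m handwheel '0 0 0 0.001 0 0 0.01; 0 0 0 0.002 0 0 0.01; 0 0 0 0.003 0 0 0.01; 0 0 0 0.003 0 0 0.01'; python3 -m handwheel '0 0 0 0.001 0 0 0.01; 0 0 0 0.002 0 0 0.01; 0 0 0 0.003 0 0 0.01; 0 0 0 0.003 0 0 0.01'
```

```text
time_s: 8.6
ee_pos: [512.2, -166.5, 127.0]
ee_rot: [151.6, 90.0, 167.0]
force: [-1.8, -0.1, -1.6]
gripper_width: 18.1
time_s: 8.93
ee_pos: [512.3, -166.6, 124.6]
ee_rot: [-133.0, 90.0, -117.5]
force: [-1.9, -0.8, 2.3]
gripper_width: 17.8
time_s: 9.27
ee_pos: [513.2, -166.6, 122.6]
ee_rot: [-27.0, 89.9, -11.6]
force: [-3.3, 0.1, 7.7]
gripper_width: 18.2
```

```bash
python3 -m handwheel '0 0 0 0 0 0 0.03; 0 0 0 0 0 0 0.04; 0 0 0 0 0 0 0.04; 0 0 0 0 0 0 0.04; 0 0 0 -0.01 0 0.001 0.04; 0 0 0 -0.03 0 0.001 0.04; 0 0 0 -0.036 0 0.001 0.04; 0 0 0 -0.036 0 0.001 0.02; 0 0 0 -0.036 0 0.001 0; 0 0 0 -0.036 0 0.001 0; 0 0 0 -0.036 0 0.001 0; 0 0 0 -0.036 0 0.001 0' 30
python3 - <<'E'
from h import *
s=env.state();print(s["ee_pos"],s["force"])
o=[]
for n in("side","scene"):
    i=env.grab_frame(n);x,y=proj(n,[511,-167,120]).astype(int);print(n,x-33,y-40)
    o.append(cv2.resize(i[y-40:y+40,x-33:x+33,::-1],None,fx=6,fy=6,interpolation=cv2.INTER_CUBIC))
cv2.imwrite("pics/rel.png",np.hstack(o))
E
```

```text
time_s: 10.27
ee_pos: [513.0, -166.1, 156.6]
ee_rot: [142.6, 89.9, 158.1]
force: [-0.1, -0.4, 0.0]
gripper_width: 9.4
[ 513.00708752 -166.06875178  156.56499942] [-0.14004839 -0.35788093  0.03816672]
side 147 190
scene 232 102
```

View pics/rel.png

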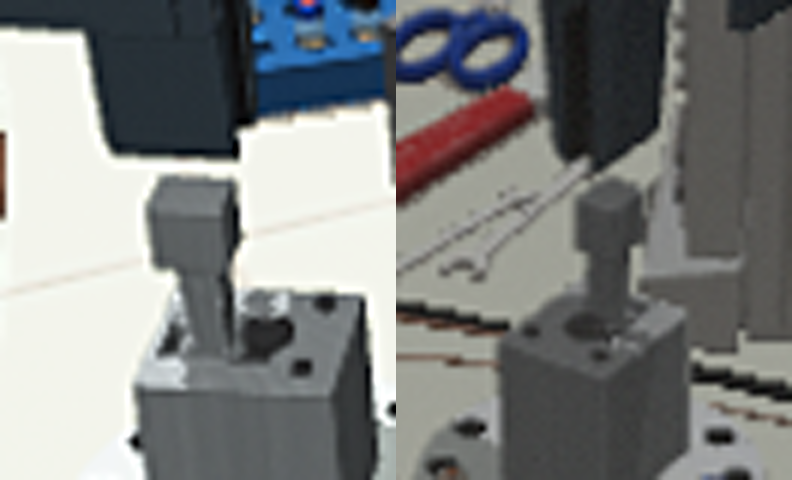

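The key stands upright in the keyway on its own, released. The fingertips are above its head. Now I'll come down with the fingers shut.

```bash
python3 -m handwheel '0 0 0 0 -0.0005 0 0; 0 0 0 0 -0.0005 0 0; 0 0 0 0 -0.0005 0 0; 0 0 0 0.004 -0.0005 0 0; 0 0 0 0.008 -0.0005 0 0; 0 0 0 0.012 -0.0005 0 0;0 0 0 0.012 -0.0005 0 0'; python3 -m handwheel '0 0 0 0.001 0 0 0; 0 0 0 0.002 0 0 0; 0 0 0 0.002 0 0 0; 0 0 0 0.002 0 0 0';python3 -m handwheel '0 0 0 0.001 0 0 0; 0 0 0 0.0015 0 0 0; 0 0 0 0.0015 0 0 0; 0 0 0 0.0015 0 0 0'
```

```text
time_s: 10.95
ee_pos: [512.9, -166.5, 144.1]
ee_rot: [142.9, 89.9, 158.4]
force: [0.4, 0.5, 0.2]
gripper_width: 0.0
time_s: 11.28
ee_pos: [513.6, -166.7, 143.4]
ee_rot: [-8.3, 90.0, 7.1]
force: [0.0, -1.0, 0.5]
gripper_width: 0.6
time_s: 11.62
ee_pos: [513.6, -166.7, 141.8]
ee_rot: [52.9, 90.0, 68.4]
force: [0.5, -0.2, 0.0]
gripper_width: 0.2
```

```bash
python3 -m handwheel '0 0 0 0.001 0 0 0; 0 0 0 0.001 0 0 0; 0 0 0 0.001 0 0 0';python3 -m handwheel '0 0 0 0.001 0 0 0; 0 0 0 0.001 0 0 0; 0 0 0 0.001 0 0 0';python3 -m handwheel '0 0 0 0.0007 0 0 0; 0 0 0 0.0007 0 0 0; 0 0 0 0.0007 0 0 0'
```

```text
time_s: 11.87
ee_pos: [513.5, -166.7, 140.8]
ee_rot: [122.0, 90.0, 137.5]
force: [0.5, -0.5, -0.9]
gripper_width: 0.6
time_s: 12.12
ee_pos: [513.6, -166.7, 139.8]
ee_rot: [93.0, 90.0, 108.5]
force: [-1.0, 0.7, -0.1]
gripper_width: 0.2
time_s: 12.37
ee_pos: [513.7, -166.7, 139.3]
ee_rot: [-23.9, 90.0, -8.5]
force: [-0.3, 0.8, 0.6]
gripper_width: 0.4
```

```bash
python3 -m handwheel '0 0 0 0.0007 0 0 0; 0 0 0 0.0007 0 0 0; 0 0 0 0.0007 0 0 0';python3 -m handwheel '0 0 0 0.0007 0 0 0; 0 0 0 0.0007 0 0 0; 0 0 0 0.0007 0 0 0'
```

```text
time_s: 12.62
ee_pos: [513.8, -166.8, 139.0]
ee_rot: [-37.2, 89.9, -21.8]
force: [-1.1, 0.5, 5.2]
gripper_width: 0.2
time_s: 12.87
ee_pos: [513.9, -166.9, 138.6]
ee_rot: [-45.3, 89.9, -29.9]
force: [-0.9, -0.8, 7.2]
gripper_width: 0.7
```

```bash
python3 -m handwheel '0 0 0 0.0005 0 0 0; 0 0 0 0.0005 0 0 0; 0 0 0 0.0005 0 0 0'
```

```text
time_s: 13.12
ee_pos: [513.9, -167.0, 138.4]
ee_rot: [-44.8, 89.9, -29.3]
force: [-1.6, -1.0, 8.7]
gripper_width: 0.8
```

```bash
python3 -m handwheel '0 0 0 0.0005 0 0 0; 0 0 0 0.001 0 0 0; 0 0 0 0.001 0 0 0';python3 -m handwheel '0 0 0 0.0005 0 0 0; 0 0 0 0.0005 0 0 0; 0 0 0 0.0005 0 0 0'
```

```text
time_s: 13.37
ee_pos: [514.1, -167.2, 138.0]
ee_rot: [-48.0, 89.9, -32.5]
force: [-2.8, -0.5, 11.7]
gripper_width: 0.5
time_s: 13.62
ee_pos: [514.1, -167.3, 137.7]
ee_rot: [-48.9, 89.8, -33.5]
force: [-2.8, -0.0, 12.9]
gripper_width: 0.0
```

```bash
python3 -m handwheel '0 0 0 0.0005 0 0 0; 0 0 0 0.0005 0 0 0; 0 0 0 0.0005 0 0 0';python3 -m handwheel '0 0 0 0.0003 0 0 0; 0 0 0 0.0004 0 0 0; 0 0 0 0.0004 0 0 0; 0 0 0 0.0004 0 0 0'
```

```text
time_s: 13.87
ee_pos: [514.1, -167.3, 137.5]
ee_rot: [-50.4, 89.8, -35.0]
force: [-3.2, -0.8, 14.9]
gripper_width: 0.9
time_s: 14.2
ee_pos: [514.2, -167.4, 137.5]
ee_rot: [-49.1, 89.8, -33.6]
force: [-3.4, 1.3, 15.1]
gripper_width: 0.6
```

```bash
python3 -m handwheel '0 0 0 0.0003 0 0 0; 0 0 0 0.0003 0 0 0; 0 0 0 0.0003 0 0 0'; python3 -m handwheel '0 0 0 -0.005 0 0 0; 0 0 0 -0.02 0 0 0; 0 0 0 -0.05 0 0 0; 0 0 0 -0.08 0 0 0; 0 0 0 -0.1 0 0 0; 0 0 0 -0.1 0 0 0; 0 0 0 -0.1 0 0 0; 0 0 0 -0.1 0 0 0'
python3 - <<'E'
from h import *
o=[]
for n in("side","scene"):
    i=env.grab_frame(n);x,y=proj(n,[511,-167,110]).astype(int);print(n,x-33,y-40)
    o.append(cv2.resize(i[y-40:y+40,x-33:x+33,::-1],None,fx=6,fy=6,interpolation=cv2.INTER_CUBIC))
cv2.imwrite("pics/end.png",np.hstack(o))
print(tri(ray("side",0,0),ray("scene",0,0))[1]>0, env.state()["force"])
E
```

```text
time_s: 14.45
ee_pos: [514.2, -167.4, 137.3]
ee_rot: [-49.8, 89.8, -34.3]
force: [-3.9, -0.6, 16.8]
gripper_width: 0.4
time_s: 15.12
ee_pos: [512.8, -166.4, 233.1]
ee_rot: [140.7, 89.9, 156.2]
force: [0.5, 0.1, -0.0]
gripper_width: 0.2
side 148 195
scene 232 106
True [0.02847989 0.2270457  0.3720198 ]
```

View pics/end.png

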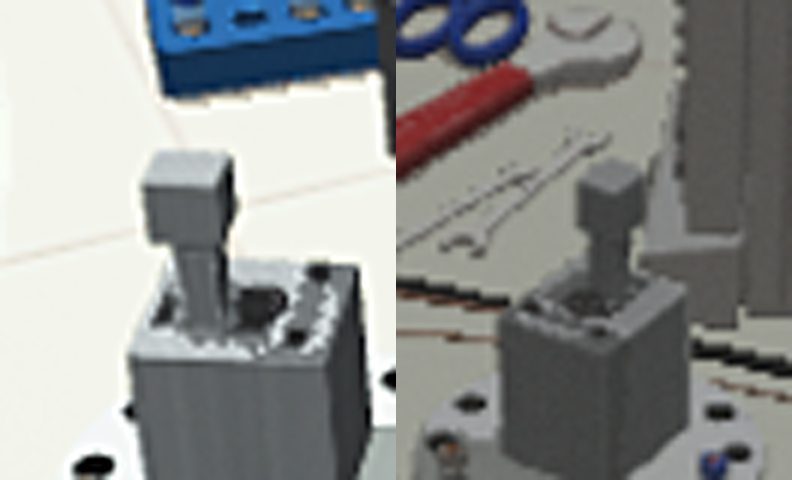

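The final view shows the key upright in the keyway, its overhang and taper facing outward, and the gripper well clear.

```bash
python3 -c "
from workcell import env
print(env.job_done())"
```

```text
the job is handed in; nothing more can be done
None
```

The key is wedged in the carousel keyway, thin end down and tapered face outward. It is released, and the job is handed in at about 15 s on the robot's clock.

**What I did:** I gripped the key across its head in the smaller grey holder and lifted it out. Both fixed cameras showed which side was tapered. I lined the key up with the slot using the wrist camera and lowered it with a light grip until it bore (7.7 N measured). I then let go and pressed on its head with the shut fingers in small steps, reading 14.9, 15.1 and finally 16.8 N, which is under the 20 N limit.

**Last checks:**
- **Seating:** The shank's lower end is about 30 mm below the hub top, inside the expected range. In both fixed cameras the key stands upright, and it stayed there after the tool was raised to z≈233 mm.
- **Force:** The force reading returned to zero once the tool was clear.
- **Disagreement:** The two ways of locating the key in the hand differed by about 2.7 mm. I used the wrist camera's key-to-slot measurement, and the key went in without snagging.
- **Not checked:** I did not tug the key to test it. I also took no close look at the things lying around; no unexpected contact force showed at any step.

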